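# Park the lure case in the corner of batten and tackle box

## Robot

A 7-joint arm with a two-finger parallel gripper is mounted at the origin on the work surface. World frame = base frame: x ahead of the robot, y to its left, z up, the work surface at z = 0. Lengths are in m, angles in rad, forces in N, time in s.
With the tool pointing down it reaches from about 0.35 to 0.9 m from the base axis. Payload 8.1 kg.
Tool frame: the origin (TCP) lies at the very end of the fingers, on their centre line; the grasp point (between the pads) lies 19 mm behind it; y points along the fingers, z is the direction in which the jaws open and shut, and the axes are right-handed (so a half turn about y gives the same grasp; the last joint's range is limited). The gripper opens to 92 mm and grips with 3 to 60 N. Pads are 19 mm wide; open, the fingers measure 130 mm over their backs; the gripper's body (75 mm by 190 mm) begins 47 mm behind the grasp point.
Start: joints at [1.092, 0.434, 0.025, 1.573, -0.012, 1.134, -0.075], TCP at [0.229, -0.581, 0.227] pointing down, gripper open.
Joint ranges: [-2.62, 2.62], [-0.44, 2.09], [-1.27, 1.32], [0.08, 2.57], [-1.32, 4.46], [0.12, 2], [-2.74, 2.74]. Speed limits (rad/s): [2.22, 2.22, 3.01, 3.01, 3.14, 3.14, 3.14].

## Interface

Orientations are given as a unit quaternion [x, y, z, w].
In Python, from station import arm gives the robot as it stands.
- The arm moves only by the tool carry_out, never from a script. Its argument "plan" is a list of rows, each an object with "linear": the shift along the tool's x, y, z in cm, a list of three; "twist": the turn, a rotation vector about the tool's x, y, z in degrees, a list of three; "jaw": the closure in counts, from 0 (fully open) to 255 (shut). In form: [{"linear": [dx, dy, dz], "twist": [ax, ay, az], "jaw": jaw}, ...]. A call has 1 to 8 rows; each row is the pose to reach, as a shift and turn from the pose commanded when the call began, along the tool's axes at that moment; what a row does not reach only later rows make up. A row lasts 1/12 s, in which the tool goes at most 41.7 mm and 7.16 degrees, less where a joint would pass 70% of its speed; a pose out of reach is approached as far as the arm can. A call with a gripper value outside its range is refused whole. The fingers move at their own pace and stop on an object; "squeeze" is the grip in N (left out, the last holds). Time passes only in rows, so rows that repeat a pose let the fingers close. It gives the time, the measured TCP pose, the force and the opening at its end, in the units of the state.
- arm.state(): the state, without advancing time (a new reading comes with each control period).
- arm.grab_frame(name): name is "scene" or "top"; returns (picture, depth): 400x640x3 uint8, blue, green, red; 400x640 float32, m along the optical axis (not along the pixel's ray), 0 where there is no reading.
- arm.calibration(name): a dict with "intrinsics" (3x3 intrinsics, pixels), "rvec" (rotation vector, rad) and "tvec" (3), from world to camera coordinates, as OpenCV has them. Camera axes: x right, y down, z forward; pixel columns grow to the right and rows downward; lengths in m; the calibration is good to about 2 mm. A picture is of the moment at which its call begins. calibration takes no time and is no camera call.
- arm.job_done(): hands the job in, once; it reports no verdict.
The state is a dict: "clock": time; "joint_pos": joint angles; "qd": joint speeds; "effort": joint torques, N m; "position": TCP position; "eef_rot": TCP orientation; "ft_force": force on the tool from outside, world axes, zero at the start; "wrist_torque": the same for the moment, N m; "gripper_width": finger opening in m.
Only numpy, scipy, OpenCV 4.12 (cv2) and the standard library are available. Lean on these libraries where they do the work, as an engineer would, in place of code of your own. Each camera call takes 0.05 s, during which the arm holds its last target.

## Task

Tidy the bench by pushing the flat lure case across it, without gripping or lifting it, into the corner made by the wooden batten and the big black tackle box: one long side lying flat against the batten's near side and one short end up against the side of the tackle box. Do not disturb the lantern, the reel, the float or the spoon lure, and leave the case there.

Things in the scene. Friction and masses are not known exactly. Their poses are not given: they have to be found in the camera images.
- case_mid (a point): Centre (18 mm above the bench) of the flat closed lure case: loose black plastic box with clear lid over eight compartments, 160 mm long along its y axis, 100 mm wide along x, 36 mm high, plain flat sides, 0.25 to 0.5 kg. It starts on the robot's side of the batten, at least 25 mm clear of it and of the tackle box, turned up to 0.3 rad to the batten.
- batten: Straight light-wood strip screwed to the bench (cannot move), 360 mm long along its y axis, 20 mm wide along its x axis, 22 mm high; origin at the centre of its underside. Its -x side is its near side, facing the robot; it runs across in front of the robot, turned up to about 0.15 rad.
- tackle_box: Large black tackle box, two tray fronts and latches on its -x face, handle on top; heavy, does not move. 300 mm along its x axis, 180 mm along y, 140 mm high (170 with handle); origin at the centre of its underside; axes parallel to the batten's. Stands 30 mm past the batten's left (+y) or right (-y) end, its flat side square to the batten and reaching 230 mm out to the robot's side.
- lantern_mid (a point): Bystander: middle (80 mm up) of an upright aluminium camping lantern, 90 mm across with a small black knob sticking out, 195 mm high, loose, past the batten's other end.
- reel: Bystander: fishing reel lying flat, aluminium discs 76 mm across, 31 mm high, a crank with cork handle reaching 60 mm; origin at the centre of its underside; loose, beyond the batten.
- float: Bystander: small wooden float standing upright, 38 mm across, 74 mm high with its stem; origin at the centre of its underside; loose, beyond the batten.
- lure: Bystander: flat stainless spoon lure, about 50 mm long, 22 mm wide, 4 mm thick, with a small hook; origin at its underside; loose, beyond the batten.
Mind the look-alikes: they are no part of the job. Of the things that look like the part that bears case_mid, the smaller one is meant.

How it is judged:
By the outcome, as a careful person would: the job done as asked, in the order asked, and still so for the second after the job is handed in, with the robot touching nothing.
It also fails if it takes over 51 s, if anything falls off the work surface, if the arm or the gripper's body presses on something with over 40 N, if the wrist force passes 120 N, or if a joint passes its speed limit or range.

## Working session

There is one attempt and no reset: what is moved stays moved. The work goes in short steps, Python scripts to look and compute and a tool call to move; the robot and the scene stay as the last step left them, time stands still between calls to the robot, and variables do not carry over. Pictures are saved under pics/ and viewed, and the job is handed in when it is done.

Besides the shell and the picture viewer there is one more tool, called after "Request:" by a JSON object that holds its "api" and its "payload". carry_out: Moves the arm, as the interface text tells. Its arguments: {"type":"object","properties":{"plan":{"type":"array","items":{"type":"object","properties":{"linear":{"type":"array","items":{"type":"number"}},"twist":{"type":"array","items":{"type":"number"}},"jaw":{"type":"number"}}}},"squeeze":{"type":"number"}},"required":["plan"]}

```bash
mkdir -p pics; ls; python3 - <<'E'
from station import arm
import cv2
print(arm.state())
for n in ("scene","top"):
    p,d=arm.grab_frame(n); cv2.imwrite(f"pics/{n}0.png",p)
    import numpy as np; np.save(f"pics/{n}0.npy",d)
    print(n,arm.calibration(n))
E
```

```text
pics
{'clock': 0.0, 'joint_pos': array([ 1.09239844,  0.43523455,  0.02499501,  1.57407913, -0.01157057,
        1.13398666, -0.07511731]), 'qd': array([ 7.01333486e-04, -1.00561204e-03, -9.53549880e-05,  1.45220861e-04,
       -1.76220882e-03, -4.52807562e-04, -2.25594501e-03]), 'effort': array([-1.18067906e-04, -6.67853308e+01,  9.85243320e-01, -3.14461040e+01,
       -6.04958902e-02,  4.27199935e-02,  1.69178770e-04]), 'position': array([ 0.22912803, -0.58095038,  0.22594499]), 'eef_rot': array([-0.13221577,  0.69519466, -0.6941392 ,  0.13188689]), 'ft_force': array([ 0.24483791, -0.12177867,  0.81559558]), 'wrist_torque': array([-0.02686121, -0.01135331, -0.04346683]), 'gripper_width': 0.0918167120703361}
scene {'intrinsics': array([[394.74609027,   0.        , 321.37232009],
       [  0.        , 394.74609027, 201.54383634],
       [  0.        ,   0.        ,   1.        ]]), 'rvec': array([ 1.59831793,  2.23251446, -0.63736425]), 'tvec': array([ 0.15506456, -0.42384547,  1.14610411])}
top {'intrinsics': array([[473.38196779,   0.        , 310.67186264],
       [  0.        , 473.38196779, 199.28452423],
       [  0.        ,   0.        ,   1.        ]]), 'rvec': array([ 2.15059929, -2.20467288,  0.0329984 ]), 'tvec': array([0.04805586, 0.55478292, 1.09351112])}
```

View pics/scene0.png

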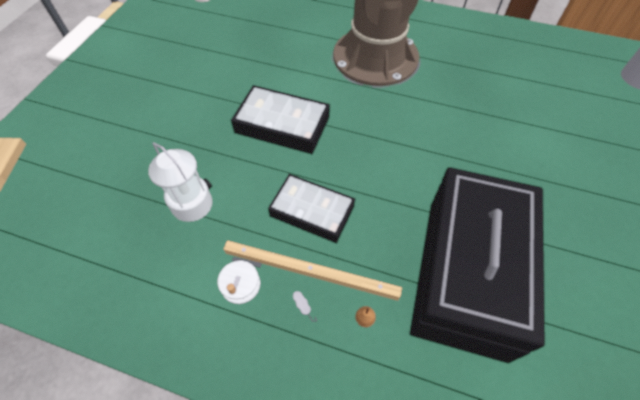

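View pics/top0.png

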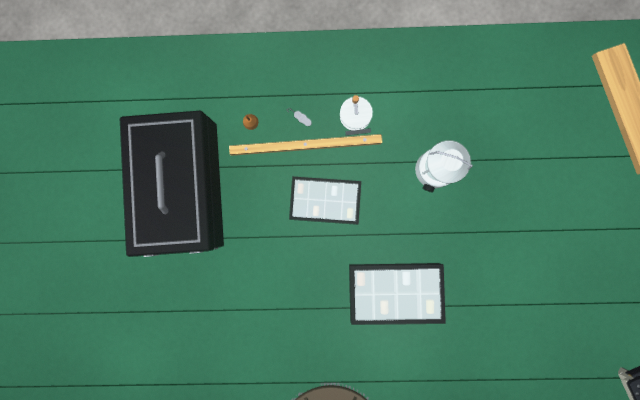

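Candidates for the case: the box at top-view (325,200) / scene (312,207), and a larger one at top (397,294) / scene (281,118). The smaller one is meant, so I'll check it in a crop and measure it.

```bash
cat > h.py <<'E'
import numpy as np, cv2
from station import arm
def ray(n,uv,z):
    c=arm.calibration(n);R=cv2.Rodrigues(c['rvec'])[0];t=c['tvec'];K=c['intrinsics']
    d=R.T@np.linalg.solve(K,[uv[0],uv[1],1]);o=-R.T@t
    return o+d*(z-o[2])/d[2]
def proj(n,P):
    c=arm.calibration(n);return cv2.projectPoints(np.array(P,float).reshape(-1,1,3),c['rvec'],c['tvec'],c['intrinsics'],None)[0].reshape(-1,2)
E
python3 - <<'E'
from h import *
p=cv2.imread("pics/top0.png")
a=cv2.resize(p[160:240,270:390],None,fx=6,fy=6,interpolation=cv2.INTER_CUBIC);cv2.imwrite("pics/c1.png",a)
a=cv2.resize(p[95:260,190:400],None,fx=3.8,fy=3.6,interpolation=cv2.INTER_CUBIC);a=cv2.resize(p[120:170,200:400],None,fx=4,fy=4,interpolation=cv2.INTER_CUBIC);cv2.imwrite("pics/c2.png",a)
# mask of case black rim + lid via depth: height map
d=np.load("pics/top0.npy");c=arm.calibration('top');K=c['intrinsics'];R=cv2.Rodrigues(c['rvec'])[0]
v,u=np.mgrid[:400,:640];X=np.stack([(u-K[0,2])/K[0,0]*d,(v-K[1,2])/K[1,1]*d,d],-1)
W=(X-c['tvec'])@R
for name,m in dict(case=(W[...,2]>.025)&(W[...,2]<.045)&(u>280)&(u<370)&(v>165)&(v<235), big=(W[...,2]>.02)&(u>335)&(u<460)&(v>250)&(v<335), bat=(W[...,2]>.012)&(W[...,2]<.028)&(u>226)&(u<386)&(v>131)&(v<158), tb=(W[...,2]>.125)&(W[...,2]<.145)&(u<230)&(u>100)&(v>90)).items():
    m=m&(d>0);pts=W[m]; r=cv2.minAreaRect(pts[:,:2].astype(np.float32));print(name,m.sum(),r,np.median(pts[:,2])); print(cv2.boxPoints(r))
E
```

```text
case 3005 ((0.5523859858512878, 0.0015894025564193726), (0.16016267240047455, 0.10012330859899521), 84.47074890136719) 0.03599711119092338
[[ 0.49484113 -0.07329569]
 [ 0.5944985  -0.08294297]
 [ 0.6099309   0.0764745 ]
 [ 0.51027346  0.08612178]]
big 5643 ((0.3353322744369507, -0.15517553687095642), (0.20998112857341766, 0.131771519780159), 89.61772918701172) 0.046928149527072235
[[ 0.2687475  -0.2597242 ]
 [ 0.4005161  -0.26060337]
 [ 0.40191704 -0.05062687]
 [ 0.27014846 -0.04974771]]
bat 1431 ((0.6914961934089661, 0.045290619134902954), (0.0325678214430809, 0.3598591983318329), 2.8914542198181152) 0.021795974580195623
[[ 0.66615665  0.22416973]
 [ 0.68430936 -0.13523135]
 [ 0.71683574 -0.1335885 ]
 [ 0.698683    0.22581258]]
tb 11400 ((0.5922392010688782, 0.3403381109237671), (0.300545334815979, 0.1814468502998352), 2.7959401607513428) 0.1404872324236141
[[0.43772    0.42362338]
 [0.4465708  0.24239254]
 [0.7467584  0.25705284]
 [0.7379076  0.43828368]]
```

View pics/c1.png

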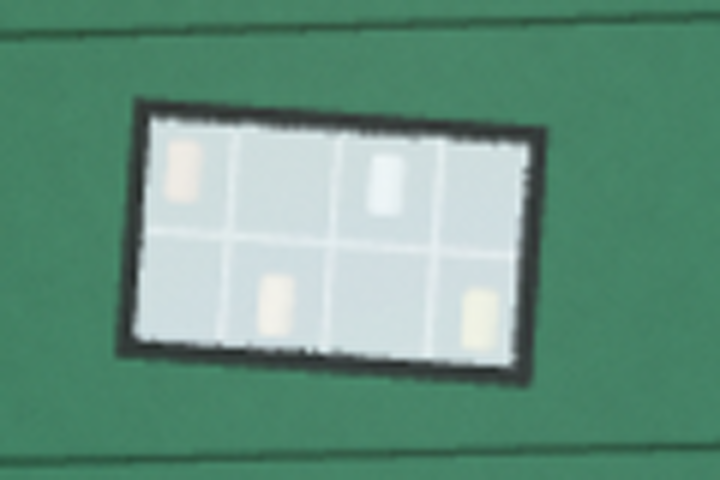

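View pics/c2.png

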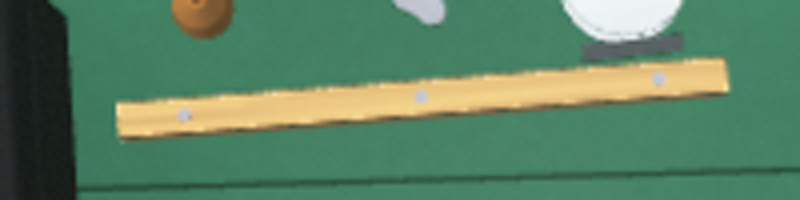

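```bash
cat >> h.py <<'E'
from scipy.spatial.transform import Rotation as Ro
TH=0.0495
def b2w(a,b): return np.array([np.cos(TH)*a-np.sin(TH)*b, np.sin(TH)*a+np.cos(TH)*b])
def w2b(x,y): return np.array([np.cos(TH)*x+np.sin(TH)*y,-np.sin(TH)*x+np.cos(TH)*y])
def go(pos,yaw,P=None,R=None):
    """tool y down, tool z axis at world yaw (mod pi, nearest)"""
    s=arm.state()
    P=s['position'] if P is None else P; R=Ro.from_quat(s['eef_rot']) if R is None else R
    best=None
    for k in (0,np.pi):
        z=np.array([np.cos(yaw+k),np.sin(yaw+k),0]);y=np.array([0,0,-1.]);x=np.cross(y,z)
        T=Ro.from_matrix(np.stack([x,y,z],1)); r=R.inv()*T
        if best is None or r.magnitude()<best[0].magnitude(): best=(r,T)
    print('lin cm',np.round(R.inv().apply(np.array(pos)-P)*100,2),'twist deg',np.round(np.degrees(best[0].as_rotvec()),2))
    return best[1]
E
python3 - <<'E'
from h import *
s=arm.state();print(np.round(Ro.from_quat(s['eef_rot']).as_matrix(),3))
for n,uv,z in (('bat L near',(229.5,154.75),.022),('bat R near',(382,143.2),.022),('bat L far',(229.0,145.7),.022),('bat R far',(381.5,134.8),.022),('float',(250,121),.05),('reel',(356,113),.02),('lant',(445,160),.15)):
    P=ray('top',uv,z);print(n,np.round(P,4),np.round(w2b(*P[:2]),4))
print('case',w2b(.5524,.0016),'tb',w2b(.5967,.2497),w2b(.6752,.0445))
x,y=b2w(.470,-.0258);print(x,y)
print(go((x,y,.227),np.pi/2-.0966).as_quat())
E
```

```text
[[-0.93  -0.001  0.367]
 [-0.367  0.001 -0.93 ]
 [ 0.    -1.    -0.001]]
bat L near [0.6657 0.2231 0.022 ] [0.6759 0.1899]
bat R near [ 0.6827 -0.136   0.022 ] [ 0.6751 -0.1696]
bat L far [0.6872 0.224  0.022 ] [0.6975 0.1898]
bat R far [ 0.7026 -0.1355  0.022 ] [ 0.695  -0.1701]
float [0.7383 0.169  0.05  ] [0.7457 0.1322]
reel [ 0.7566 -0.0776  0.02  ] [ 0.7518 -0.1149]
lant [ 0.6218 -0.2477  0.15  ] [ 0.6087 -0.2781]
case [ 0.55180255 -0.02573459] tb [0.60832422 0.21986956] [0.67657482 0.01103674]
0.47070088734152515 -0.002512897908948042
lin cm [-4.369e+01 -4.000e-02 -4.495e+01] twist deg [8.000e-02 2.706e+01 2.000e-02]
[ 0.03413998  0.70628214 -0.70628214 -0.03413998]
```

Request:
{"api": "carry_out", "payload": {"plan": [{"linear": [-43.7,0,-45],"twist": [0,27,0],"jaw": 0},{"linear": [-43.7,0,-45],"twist": [0,27,0],"jaw": 0},{"linear": [-43.7,0,-45],"twist": [0,27,0],"jaw": 0},{"linear": [-43.7,0,-45],"twist": [0,27,0],"jaw": 0},{"linear": [-43.7,0,-45],"twist": [0,27,0],"jaw": 0},{"linear": [-43.7,0,-45],"twist": [0,27,0],"jaw": 0},{"linear": [-43.7,0,-45],"twist": [0,27,0],"jaw": 0},{"linear": [-43.7,0,-45],"twist": [0,27,0],"jaw": 0}]}}

```text
clock: 0.77
position: [0.3575, -0.2724, 0.2267]
eef_rot: [-0.034, -0.706, 0.706, 0.034]
ft_force: [1.7, 0.4, -0.0]
gripper_width: 0.0916
```

```bash
python3 - <<'E'
from h import *
s=arm.state();print(s['clock'],s['position'],s['joint_pos'],s['ft_force'])
x,y=b2w(.470,-.0258)
go((x,y,.227),np.pi/2-.0966)
E
```

```text
0.7667 [ 0.35748937 -0.27241681  0.22666275] [ 0.57309325  0.15252461 -0.04670468  1.97529255  0.00858808  1.01401283
 -1.14402024] [ 1.69450117  0.37079224 -0.049798  ]
lin cm [ -8.69  -0.04 -27.95] twist deg [-0.01  0.06  0.01]
```

Request:
{"api": "carry_out", "payload": {"plan": [{"linear": [-8.7,0,-28],"twist": [0,0,0],"jaw": 0},{"linear": [-8.7,0,-28],"twist": [0,0,0],"jaw": 0},{"linear": [-8.7,0,-28],"twist": [0,0,0],"jaw": 0},{"linear": [-8.7,0,-28],"twist": [0,0,0],"jaw": 0},{"linear": [-8.7,0,-28],"twist": [0,0,0],"jaw": 0},{"linear": [-8.7,0,-28],"twist": [0,0,0],"jaw": 0},{"linear": [-8.7,0,-28],"twist": [0,0,0],"jaw": 0},{"linear": [-8.7,0,-28],"twist": [0,0,0],"jaw": 0}]}}

```text
clock: 1.43
position: [0.4728, 0.0044, 0.2269]
eef_rot: [0.031, 0.708, -0.705, -0.03]
ft_force: [-0.0, -0.5, 1.6]
gripper_width: 0.0915
```

```bash
python3 - <<'E'
from h import *
s=arm.state();print(s['clock'],s['position'],s['ft_force'])
x,y=b2w(.470,-.0258)
go((x,y,.016),np.pi/2-.0966)
E
```

```text
1.4333 [0.47279569 0.00442041 0.22693068] [-0.04330797 -0.50445211  1.55587242]
lin cm [ 0.18 21.09  0.79] twist deg [ 0.23  0.6  -0.09]
```

Request:
{"api": "carry_out", "payload": {"plan": [{"linear": [0,0,0],"twist": [0,0,0],"jaw": 20},{"linear": [0,4,0],"twist": [0,0,0],"jaw": 20},{"linear": [0,8,0],"twist": [0,0,0],"jaw": 20},{"linear": [0,12,0],"twist": [0,0,0],"jaw": 20},{"linear": [0,16,0],"twist": [0,0,0],"jaw": 20},{"linear": [0,19,0],"twist": [0,0,0],"jaw": 20},{"linear": [0,21,0],"twist": [0,0,0],"jaw": 20},{"linear": [0,21,0],"twist": [0,0,0],"jaw": 20}]}}

```text
clock: 2.1
position: [0.4673, -0.006, 0.0132]
eef_rot: [-0.032, -0.706, 0.707, 0.037]
ft_force: [-0.1, 0.3, 0.5]
gripper_width: 0.0848
```

```bash
python3 - <<'E'
from h import *
s=arm.state();print(s['clock'],s['position'],s['ft_force'],s['gripper_width'],w2b(*s['position'][:2]))
p,d=arm.grab_frame('scene');cv2.imwrite('pics/s1.png',p)
# push plan: batten frame. tip front offset ~ 9.5mm; case centre start
x,y=b2w(.470,-.0258)
T=go((x,y,.016),np.pi/2-.0966)
P=np.array([x,y,.016])
for a,yaw in ((.50,-.0966),(.52,-.06),(.54,-.0),(.55,.0495),(.566,.0495),(.569,.0495)):
    x,y=b2w(a,-.0258); go((x,y,.016),np.pi/2+yaw,P,T)
E
```

```text
2.1 [ 0.46730324 -0.00601635  0.01321954] [-0.06429975  0.25370946  0.5334037 ] 0.08475004153258335 [ 0.46643316 -0.02913104]
lin cm [-0.18 -0.08 -0.33] twist deg [-0.09 -0.02  0.27]
lin cm [-2.97  0.   -0.44] twist deg [0. 0. 0.]
lin cm [-4.95  0.   -0.73] twist deg [ 0.  -2.1  0. ]
lin cm [-6.93  0.   -1.02] twist deg [ 0.   -5.53  0.  ]
lin cm [-7.91  0.   -1.16] twist deg [ 0.   -8.37  0.  ]
lin cm [-9.5  0.  -1.4] twist deg [ 0.   -8.37  0.  ]
lin cm [-9.79  0.   -1.44] twist deg [ 0.   -8.37  0.  ]
```

View pics/s1.png

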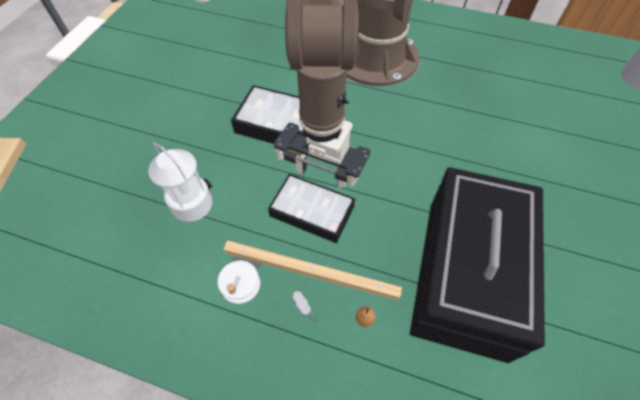

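The fingers, at about (285,155) and (347,182), are behind the case, whose near side is clear. I'll push toward the batten while turning the case square.

Request:
{"api": "carry_out", "payload": {"plan": [{"linear": [-1.0,-0.1,-0.4],"twist": [0,0,0],"jaw": 20},{"linear": [-1.8,-0.1,-0.6],"twist": [0,0,0],"jaw": 20},{"linear": [-2.5,-0.1,-0.7],"twist": [0,0,0],"jaw": 20},{"linear": [-3.1,-0.1,-0.8],"twist": [0,0,0],"jaw": 20},{"linear": [-3.7,-0.1,-0.9],"twist": [0,-1,0],"jaw": 20},{"linear": [-4.3,-0.1,-1.0],"twist": [0,-2,0],"jaw": 20},{"linear": [-4.9,-0.1,-1.1],"twist": [0,-3,0],"jaw": 20},{"linear": [-5.5,-0.1,-1.2],"twist": [0,-4,0],"jaw": 20}]}}

```text
clock: 2.82
position: [0.5269, 0.0024, 0.0178]
eef_rot: [-0.008, -0.707, 0.707, 0.009]
ft_force: [-3.2, -1.5, 3.5]
gripper_width: 0.0844
```

```bash
python3 - <<'E'
from h import *
s=arm.state();print(s['clock'],s['position'],s['ft_force'],s['gripper_width'],w2b(*s['position'][:2]))
p,d=arm.grab_frame('top');cv2.imwrite('pics/t2.png',cv2.resize(p[90:270,190:430],None,fx=3,fy=3))
x,y=b2w(.565,-.0258); go((x,y,.016),np.pi/2+.0495)
E
```

```text
2.8167 [0.52687917 0.00240726 0.01775196] [-3.19314468 -1.50545053  3.5003175 ] 0.08440086991630201 [ 0.52635292 -0.02366556]
lin cm [-3.7   0.19 -0.03] twist deg [ 0.01 -4.14 -0.09]
```

View pics/t2.png

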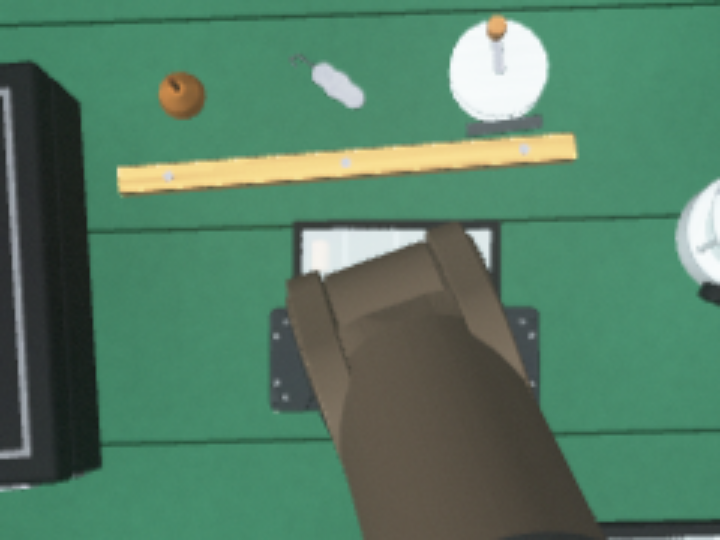

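The case follows the tool: its far edge is at crop row 222, about square, with 40 px left to the batten.

Request:
{"api": "carry_out", "payload": {"plan": [{"linear": [-0.6,0,0],"twist": [0,-1,0],"jaw": 20},{"linear": [-1.2,0,0],"twist": [0,-2,0],"jaw": 20},{"linear": [-1.7,0,0],"twist": [0,-3,0],"jaw": 20},{"linear": [-2.2,0,0],"twist": [0,-4.1,0],"jaw": 20},{"linear": [-2.6,0,0],"twist": [0,-4.1,0],"jaw": 20},{"linear": [-3.0,0,0],"twist": [0,-4.1,0],"jaw": 20},{"linear": [-3.3,0,0],"twist": [0,-4.1,0],"jaw": 20},{"linear": [-3.6,0,0],"twist": [0,-4.1,0],"jaw": 20}]}}

```text
clock: 3.53
position: [0.5629, 0.0019, 0.0177]
eef_rot: [-0.016, 0.707, -0.707, 0.016]
ft_force: [-2.3, -0.5, -1.1]
gripper_width: 0.0846
```

```bash
python3 - <<'E'
from h import *
s=arm.state();print(s['clock'],s['position'],s['ft_force'],s['gripper_width'],w2b(*s['position'][:2]))
p,d=arm.grab_frame('top');cv2.imwrite('pics/t3.png',cv2.resize(p[90:270,190:430],None,fx=3,fy=3))
x,y=b2w(.568,-.0258); go((x,y,.016),np.pi/2+.0495)
E
```

```text
3.5333 [0.56287026 0.00185427 0.01766697] [-2.29231528 -0.53016124 -1.12073268] 0.0845710889518266 [ 0.56227256 -0.0259987 ]
lin cm [-0.51  0.18 -0.03] twist deg [ 0.01 -0.22 -0.05]
```

View pics/t3.png

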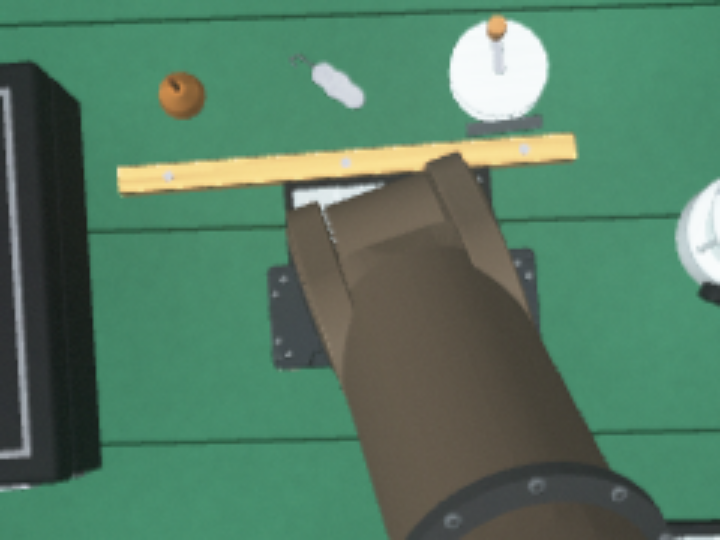

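The case is almost on the batten: its far edge, at crop rows 180–170, overlaps the batten line. The force is still only sliding friction, so I'll creep on until contact.

Request:
{"api": "carry_out", "payload": {"plan": [{"linear": [-0.2,0,0],"twist": [0,0,0],"jaw": 20},{"linear": [-0.4,0,0],"twist": [0,0,0],"jaw": 20},{"linear": [-0.5,0,0],"twist": [0,0,0],"jaw": 20},{"linear": [-0.5,0,0],"twist": [0,0,0],"jaw": 20}]}}

```text
clock: 3.92
position: [0.5669, 0.0019, 0.0176]
eef_rot: [0.017, -0.707, 0.707, -0.016]
ft_force: [-5.0, -0.7, 3.6]
gripper_width: 0.0843
```

Request:
{"api": "carry_out", "payload": {"plan": [{"linear": [-0.15,0,0],"twist": [0,0,0],"jaw": 20},{"linear": [-0.3,0,0],"twist": [0,0,0],"jaw": 20},{"linear": [-0.3,0,0],"twist": [0,0,0],"jaw": 20}]}}

```text
clock: 4.17
position: [0.567, 0.0019, 0.0173]
eef_rot: [0.019, -0.707, 0.707, -0.014]
ft_force: [-14.1, -1.1, 10.5]
gripper_width: 0.0847
```

Contact with the batten at 14 N. I'll back off, rise and turn 90° for the end push.

```bash
python3 - <<'E'
from h import *
s=arm.state();print(s['joint_pos'],np.round(Ro.from_quat(s['eef_rot']).as_matrix(),3))
E
```

```text
[ 0.08010468  0.61442414 -0.25089073  1.89462641  0.23383274  0.66754746
 -1.8366771 ] [[-0.999 -0.007  0.046]
 [-0.046 -0.001 -0.999]
 [ 0.007 -1.     0.001]]
```

Request:
{"api": "carry_out", "payload": {"plan": [{"linear": [0.5,0,0],"twist": [0,0,0],"jaw": 20},{"linear": [3,0,0],"twist": [0,0,0],"jaw": 20},{"linear": [4,-3,0],"twist": [0,0,0],"jaw": 60},{"linear": [4,-7,0],"twist": [0,0,0],"jaw": 120},{"linear": [4,-11,0],"twist": [0,0,0],"jaw": 130},{"linear": [4,-13,0],"twist": [0,0,0],"jaw": 130},{"linear": [4,-13,0],"twist": [0,0,0],"jaw": 130}]}}

```text
clock: 4.75
position: [0.5347, 0.0008, 0.1533]
eef_rot: [-0.012, 0.707, -0.707, 0.02]
ft_force: [1.0, -0.7, -0.8]
gripper_width: 0.056
```

```bash
python3 - <<'E'
from h import *
s=arm.state();print(s['joint_pos'],s['position'],s['gripper_width'],s['ft_force'])
p,d=arm.grab_frame('top');cv2.imwrite('pics/t4.png',cv2.resize(p[90:270,190:430],None,fx=3,fy=3))
x,y=b2w(.615,-.145)
go((x,y,.15),0.0495)
E
```

```text
[ 0.13664793  0.38285762 -0.31225516  1.87454896  0.14894604  0.89553981
 -1.77176475] [0.53468125 0.00079395 0.15329387] 0.05603996877946808 [ 0.95819792 -0.66985875 -0.84548312]
lin cm [-8.27  0.15 11.88] twist deg [ 0.34 89.77 -0.35]
```

View pics/t4.png

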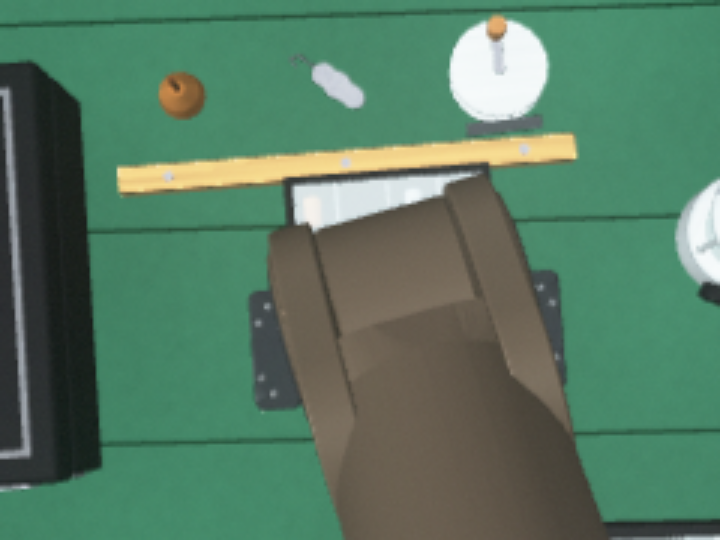

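Turning −90° about tool y keeps joint 7 well inside its range.

Request:
{"api": "carry_out", "payload": {"plan": [{"linear": [0,0,0],"twist": [0,-7,0],"jaw": 130},{"linear": [0,0,0],"twist": [0,-14,0],"jaw": 130},{"linear": [0,0,0],"twist": [0,-21,0],"jaw": 130},{"linear": [0,0,0],"twist": [0,-28,0],"jaw": 130},{"linear": [-1,0,1],"twist": [0,-35,0],"jaw": 130},{"linear": [-2,0,2],"twist": [0,-42,0],"jaw": 130},{"linear": [-3,0,3],"twist": [0,-49,0],"jaw": 130},{"linear": [-4,0,4],"twist": [0,-56,0],"jaw": 130}]}}

```text
clock: 5.47
position: [0.5728, -0.0383, 0.1467]
eef_rot: [-0.348, 0.616, -0.615, 0.348]
ft_force: [-0.5, 0.8, 0.2]
gripper_width: 0.0447
```

```bash
python3 - <<'E'
from h import *
s=arm.state();print(s['joint_pos'],s['position'],s['gripper_width'])
x,y=b2w(.615,-.145)
go((x,y,.15),0.0495)
E
```

```text
[ 0.34437001  0.4884072  -0.51944406  1.7641552   0.28685125  0.965195
 -0.83122707] [ 0.572844   -0.03833362  0.14669745] 0.044698361049927575
lin cm [ 4.01 -0.33  8.08] twist deg [ 2.000e-02 -3.386e+01 -1.000e-02]
```

Request:
{"api": "carry_out", "payload": {"plan": [{"linear": [0,0,0],"twist": [0,-7,0],"jaw": 130},{"linear": [0,0,0],"twist": [0,-14,0],"jaw": 130},{"linear": [1,0,2],"twist": [0,-21,0],"jaw": 130},{"linear": [2,0,4],"twist": [0,-28,0],"jaw": 130},{"linear": [3,0,6],"twist": [0,-33.9,0],"jaw": 130},{"linear": [4,0,8.1],"twist": [0,-33.9,0],"jaw": 130},{"linear": [4,0,8.1],"twist": [0,-33.9,0],"jaw": 130}]}}

```text
clock: 6.05
position: [0.6223, -0.1199, 0.1458]
eef_rot: [0.51, -0.49, 0.491, -0.509]
ft_force: [-0.5, -1.2, -0.7]
gripper_width: 0.0452
```

```bash
python3 - <<'E'
from h import *
s=arm.state();print(s['clock'],s['joint_pos'],s['position'],s['gripper_width'],w2b(*s['position'][:2]))
d=0
p,d=arm.grab_frame('top');cv2.imwrite('pics/t5.png',cv2.resize(p[90:270,190:430],None,fx=3,fy=3))
x,y=b2w(.617,-.145)
go((x,y,.017),0.0495)
E
```

```text
6.05 [ 0.51299869  0.60458381 -0.62933214  1.60683999  0.39547299  1.0602721
 -0.18935698] [ 0.6223201  -0.11987701  0.14581836] 0.045181026285179726 [ 0.61562635 -0.15052244]
lin cm [-0.28 12.89  0.23] twist deg [ 0.04 -0.57  0.01]
```

View pics/t5.png

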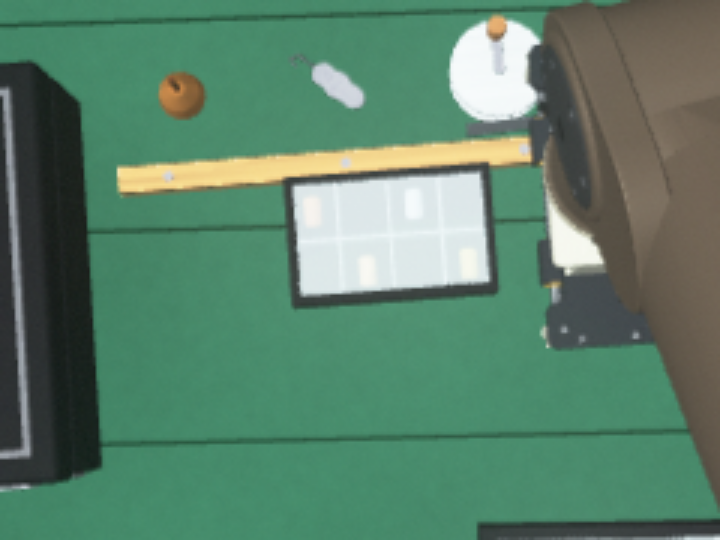

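```bash
python3 - <<'E'
from h import *
p,d=arm.grab_frame('scene');cv2.imwrite('pics/s2.png',p)
E
```

```text
(no output)
```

View pics/s2.png

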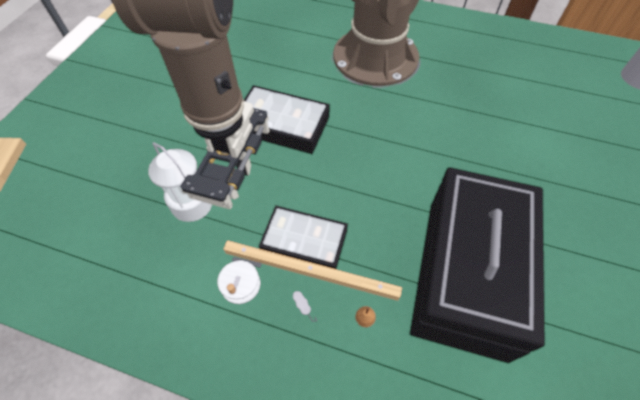

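```bash
python3 - <<'E'
from h import *
d=np.load("pics/top0.npy");c=arm.calibration('top');K=c['intrinsics'];R=cv2.Rodrigues(c['rvec'])[0]
v,u=np.mgrid[:400,:640];X=np.stack([(u-K[0,2])/K[0,0]*d,(v-K[1,2])/K[1,1]*d,d],-1)
W=(X-c['tvec'])@R
m=(d>0)&(W[...,2]>.03)&(u>405)&(u<480)&(v>130)&(v<200)
P=W[m];B=np.array([w2b(*q) for q in P[:,:2]])
for lo,hi in ((.03,.07),(.07,.11),(.11,.15),(.15,.18),(.18,.3)):
    k=(P[:,2]>lo)&(P[:,2]<hi);print(lo,k.sum(),B[k].min(0) if k.any() else '',B[k].max(0) if k.any() else '')
# case now, from top frame
p,d=arm.grab_frame('top');X=np.stack([(u-K[0,2])/K[0,0]*d,(v-K[1,2])/K[1,1]*d,d],-1);W=(X-c['tvec'])@R
m=(d>0)&(abs(W[...,2]-.036)<.006)&(u>275)&(u<365)&(v>135)&(v<200)&(W[...,2]>.03)
r=cv2.minAreaRect(W[m][:,:2].astype(np.float32));print(m.sum(),r,w2b(*r[0]),np.array([w2b(*q) for q in cv2.boxPoints(r)]))
s=arm.state();print(s['position'],w2b(*s['position'][:2]))
x,y=b2w(.617,-.130)
go((x,y,.017),0.0495)
E
```

```text
0.03 421 [ 0.55389906 -0.30771332] [ 0.64701038 -0.24337469]
0.07 32 [ 0.56664777 -0.30062947] [ 0.61478853 -0.24816308]
0.11 648 [ 0.56299779 -0.33278987] [ 0.65077771 -0.24350738]
0.15 750 [ 0.57153825 -0.32499126] [ 0.63903284 -0.25050734]
0.18 74 [ 0.58896544 -0.32028713] [ 0.62401576 -0.25542099]
2966 ((0.6277284622192383, 0.01116441935300827), (0.10093918442726135, 0.16035233438014984), 2.7958297729492188) [ 0.62751199 -0.01990913] [[ 0.57709882  0.06030253]
 [ 0.57698604 -0.10004977]
 [ 0.67792516 -0.10012078]
 [ 0.67803793  0.06023152]]
[ 0.62039063 -0.11364339  0.14663465] [ 0.61400768 -0.14420099]
lin cm [-1.41 12.96  0.3 ] twist deg [ 0.05 -0.34 -0.06]
```

Request:
{"api": "carry_out", "payload": {"plan": [{"linear": [-1.5,0,0.3],"twist": [0,0,0],"jaw": 130},{"linear": [-1.5,3,0.3],"twist": [0,0,0],"jaw": 130},{"linear": [-1.5,6,0.3],"twist": [0,0,0],"jaw": 130},{"linear": [-1.5,9,0.3],"twist": [0,0,0],"jaw": 130},{"linear": [-1.5,11,0.3],"twist": [0,0,0],"jaw": 130},{"linear": [-1.5,12.7,0.3],"twist": [0,0,0],"jaw": 130},{"linear": [-1.5,12.7,0.3],"twist": [0,0,0],"jaw": 130}]}}

```text
clock: 6.78
position: [0.6205, -0.0963, 0.0174]
eef_rot: [0.512, -0.49, 0.487, -0.511]
ft_force: [-1.1, -0.6, -0.3]
gripper_width: 0.0449
```

```bash
python3 - <<'E'
from h import *
s=arm.state();print(s['clock'],s['joint_pos'],s['position'],s['gripper_width'],w2b(*s['position'][:2]),s['ft_force'])
p,d=arm.grab_frame('scene');cv2.imwrite('pics/s3.png',p)
x,y=b2w(.617,-.02)
go((x,y,.019),0.0495)
E
```

```text
6.7833 [ 0.43386884  0.74319435 -0.55943386  1.71824747  0.50440814  0.83365714
 -0.30873795] [ 0.62051152 -0.09634008  0.01743111] 0.04494537216629009 [ 0.61498459 -0.12692485] [-1.14060941 -0.58080152 -0.2990224 ]
lin cm [-10.72   0.06   0.06] twist deg [ 0.17 -0.17 -0.07]
```

View pics/s3.png

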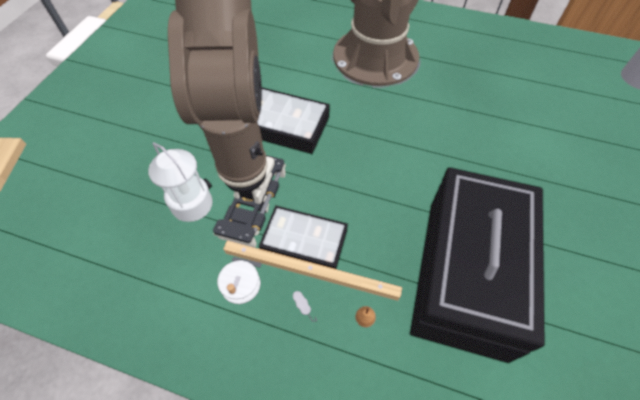

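The gripper is between the lantern (188,190) and the case end (265,230), clear of both. I'll push along the batten.

Request:
{"api": "carry_out", "payload": {"plan": [{"linear": [-0.8,0,0],"twist": [0,0,0],"jaw": 130},{"linear": [-1.5,0,0],"twist": [0,0,0],"jaw": 130},{"linear": [-2.1,0,0],"twist": [0,0,0],"jaw": 130},{"linear": [-2.7,0,0],"twist": [0,0,0],"jaw": 130},{"linear": [-3.3,0,0],"twist": [0,0,0],"jaw": 130},{"linear": [-4.0,0,0],"twist": [0,0,0],"jaw": 130},{"linear": [-4.7,0,0],"twist": [0,0,0],"jaw": 130},{"linear": [-5.4,0,0],"twist": [0,0,0],"jaw": 130}]}}

```text
clock: 7.5
position: [0.6213, -0.0466, 0.0222]
eef_rot: [0.511, -0.488, 0.49, -0.51]
ft_force: [-1.0, -6.9, 6.0]
gripper_width: 0.0452
```

```bash
python3 - <<'E'
from h import *
s=arm.state();print(s['clock'],s['position'],s['gripper_width'],w2b(*s['position'][:2]),s['ft_force'])
p,d=arm.grab_frame('top');cv2.imwrite('pics/t6.png',cv2.resize(p[90:270,190:430],None,fx=3,fy=3))
x,y=b2w(.618,.05)
go((x,y,.018),0.0495)
E
```

```text
7.5 [ 0.62126628 -0.0466394   0.02220018] 0.045207753446213784 [ 0.6181976 -0.0773224] [-0.99383339 -6.90691512  5.98281063]
lin cm [-12.47   0.41  -0.09] twist deg [-0.1  -0.28  0.07]
```

View pics/t6.png

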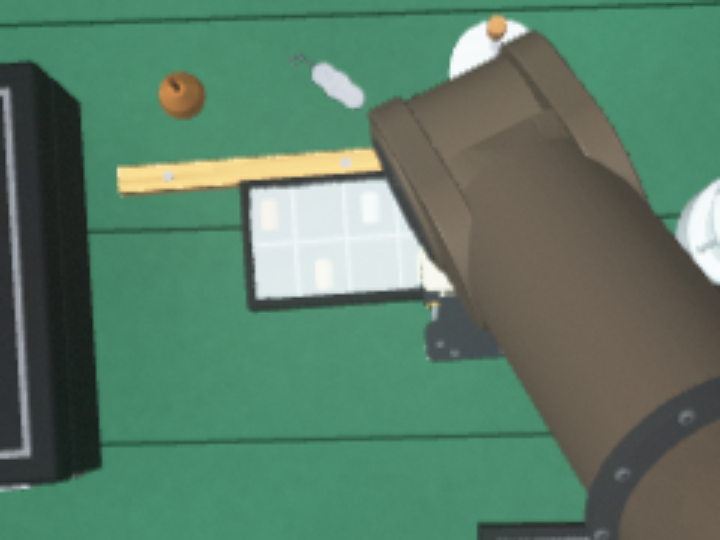

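The case slides along the batten, still flat (far edge on the batten line at crop row 180). Continuing.

Request:
{"api": "carry_out", "payload": {"plan": [{"linear": [-0.8,0.1,0],"twist": [0,0,0],"jaw": 130},{"linear": [-1.6,0.2,0],"twist": [0,0,0],"jaw": 130},{"linear": [-2.4,0.2,0],"twist": [0,0,0],"jaw": 130},{"linear": [-3.2,0.2,0],"twist": [0,0,0],"jaw": 130},{"linear": [-4.0,0.2,0],"twist": [0,0,0],"jaw": 130},{"linear": [-4.8,0.2,0],"twist": [0,0,0],"jaw": 130},{"linear": [-5.6,0.2,0],"twist": [0,0,0],"jaw": 130},{"linear": [-6.4,0.2,0],"twist": [0,0,0],"jaw": 130}]}}

```text
clock: 8.22
position: [0.618, 0.0195, 0.019]
eef_rot: [-0.511, 0.489, -0.489, 0.511]
ft_force: [0.0, -4.2, 3.9]
gripper_width: 0.0449
```

```bash
python3 - <<'E'
from h import *
s=arm.state();print(s['clock'],s['position'],s['gripper_width'],w2b(*s['position'][:2]),s['ft_force'])
p,d=arm.grab_frame('top');cv2.imwrite('pics/t7.png',cv2.resize(p[90:270,190:430],None,fx=3,fy=3))
x,y=b2w(.618,.05)
go((x,y,.018),0.0495)
E
```

```text
8.2167 [0.61796831 0.01946302 0.01896191] 0.04492984159162226 [ 0.6181744  -0.01113776] [ 0.02175394 -4.22858879  3.92713373]
lin cm [-5.83  0.11 -0.02] twist deg [-0.02 -0.19 -0.1 ]
```

View pics/t7.png

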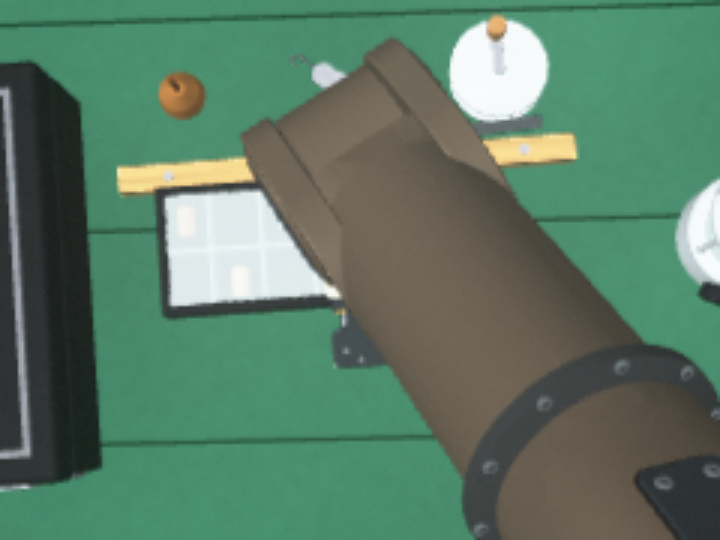

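Good, still flat; about 6 cm remains to the tackle box.

Request:
{"api": "carry_out", "payload": {"plan": [{"linear": [-0.8,0.1,0],"twist": [0,0,0],"jaw": 130},{"linear": [-1.6,0.1,0],"twist": [0,0,0],"jaw": 130},{"linear": [-2.4,0.1,0],"twist": [0,0,0],"jaw": 130},{"linear": [-3.2,0.1,0],"twist": [0,0,0],"jaw": 130},{"linear": [-4.0,0.1,0],"twist": [0,0,0],"jaw": 130},{"linear": [-4.6,0.1,0],"twist": [0,0,0],"jaw": 130},{"linear": [-5.0,0.1,0],"twist": [0,0,0],"jaw": 130},{"linear": [-5.3,0.1,0],"twist": [0,0,0],"jaw": 130}]}}

```text
clock: 8.93
position: [0.6151, 0.0728, 0.0175]
eef_rot: [0.511, -0.489, 0.488, -0.511]
ft_force: [-0.2, -2.8, -0.2]
gripper_width: 0.0454
```

Request:
{"api": "carry_out", "payload": {"plan": [{"linear": [-0.2,0,0],"twist": [0,0,0],"jaw": 130},{"linear": [-0.4,0,0],"twist": [0,0,0],"jaw": 130},{"linear": [-0.4,0,0],"twist": [0,0,0],"jaw": 130}]}}

```text
clock: 9.18
position: [0.6153, 0.0763, 0.0177]
eef_rot: [-0.511, 0.489, -0.489, 0.511]
ft_force: [0.0, -0.2, -0.0]
gripper_width: 0.0451
```

```bash
python3 - <<'E'
from h import *
s=arm.state();print(s['clock'],s['position'],s['gripper_width'],w2b(*s['position'][:2]),s['ft_force'])
p,d=arm.grab_frame('top');cv2.imwrite('pics/t8.png',cv2.resize(p[90:270,190:430],None,fx=3,fy=3))
x,y=b2w(.618,.05)
go((x,y,.018),0.0495)
E
```

```text
9.1833 [0.61526115 0.07626758 0.01767537] 0.045090276466399945 [0.61828124 0.04573117] [ 0.01680452 -0.18558135 -0.03574008]
lin cm [-0.43 -0.02 -0.04] twist deg [-0.01 -0.3  -0.03]
```

View pics/t8.png

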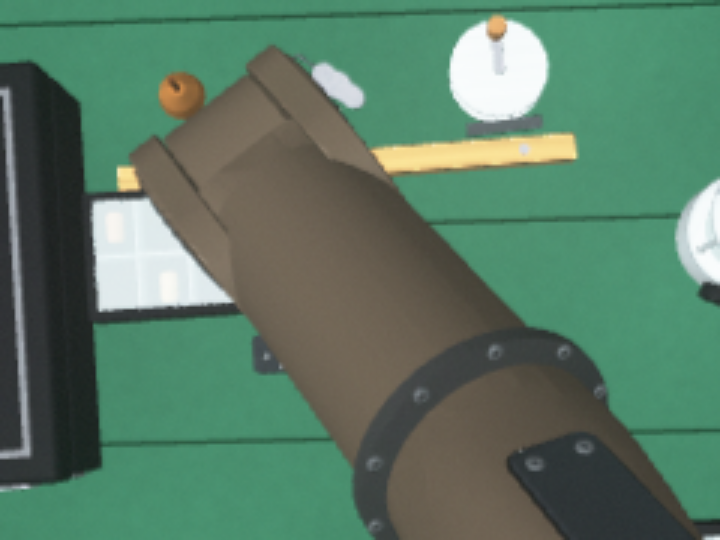

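Request:
{"api": "carry_out", "payload": {"plan": [{"linear": [-0.15,0,0],"twist": [0,0,0],"jaw": 130},{"linear": [-0.3,0,0],"twist": [0,0,0],"jaw": 130},{"linear": [-0.45,0,0],"twist": [0,0,0],"jaw": 130},{"linear": [-0.45,0,0],"twist": [0,0,0],"jaw": 130}]}}

```text
clock: 9.57
position: [0.6154, 0.0797, 0.0178]
eef_rot: [0.511, -0.489, 0.489, -0.511]
ft_force: [0.9, -4.6, 0.1]
gripper_width: 0.0449
```

Request:
{"api": "carry_out", "payload": {"plan": [{"linear": [-0.15,0,0],"twist": [0,0,0],"jaw": 130},{"linear": [-0.3,0,0],"twist": [0,0,0],"jaw": 130},{"linear": [-0.3,0,0],"twist": [0,0,0],"jaw": 130}]}}

```text
clock: 9.82
position: [0.6154, 0.0798, 0.0178]
eef_rot: [0.512, -0.488, 0.49, -0.509]
ft_force: [-1.2, -11.6, 5.3]
gripper_width: 0.0456
```

Contact with the tackle box at about 12 N. I'll back off, rise and check.

Request:
{"api": "carry_out", "payload": {"plan": [{"linear": [0.5,0,0],"twist": [0,0,0],"jaw": 130},{"linear": [3,0,0],"twist": [0,0,0],"jaw": 130},{"linear": [4,-3,0],"twist": [0,0,0],"jaw": 130},{"linear": [4,-7,0],"twist": [0,0,0],"jaw": 130},{"linear": [4,-11,0],"twist": [0,0,0],"jaw": 130},{"linear": [7,-15,-1],"twist": [0,0,0],"jaw": 130},{"linear": [10,-16,-3],"twist": [0,0,0],"jaw": 130},{"linear": [10,-16,-5],"twist": [0,0,0],"jaw": 130}]}}

```text
clock: 10.48
position: [0.5721, -0.0237, 0.1813]
eef_rot: [-0.509, 0.488, -0.492, 0.511]
ft_force: [0.0, -0.7, 0.1]
gripper_width: 0.0452
```

```bash
cat > chk.py <<'E'
from h import *
import sys
n=sys.argv[1]
s=arm.state();print(s['clock'],s['position'],w2b(*s['position'][:2]),s['ft_force'],s['joint_pos'])
p,d=arm.grab_frame('top');cv2.imwrite(f'pics/{n}.png',cv2.resize(p[90:270,190:430],None,fx=3,fy=3))
cv2.imwrite(f'pics/{n}z.png',cv2.resize(p[140:210,210:310],None,fx=7,fy=7,interpolation=cv2.INTER_CUBIC))
c=arm.calibration('top');K=c['intrinsics'];R=cv2.Rodrigues(c['rvec'])[0]
v,u=np.mgrid[:400,:640];X=np.stack([(u-K[0,2])/K[0,0]*d,(v-K[1,2])/K[1,1]*d,d],-1);W=(X-c['tvec'])@R
m=(d>0)&(W[...,2]>.030)&(W[...,2]<.042)&(u>215)&(u<300)&(v>150)&(v<205)
r=cv2.minAreaRect(W[m][:,:2].astype(np.float32));print(m.sum(),r);print(np.round([w2b(*q) for q in cv2.boxPoints(r)],4))
E
python3 chk.py t9
```

```text
10.4833 [ 0.57205917 -0.02366292  0.18130334] [ 0.57018763 -0.0519393 ] [ 0.02816156 -0.74514483  0.10019122] [ 0.4193923   0.47546732 -0.66520271  1.72741843  0.33599677  1.0481189
 -0.32142216]
2964 ((0.6113261580467224, 0.1717669814825058), (0.11652524769306183, 0.1613660603761673), 2.795797109603882)
[[0.5609 0.222 ]
 [0.5608 0.0607]
 [0.6773 0.0606]
 [0.6774 0.222 ]]
```

View pics/t9.png

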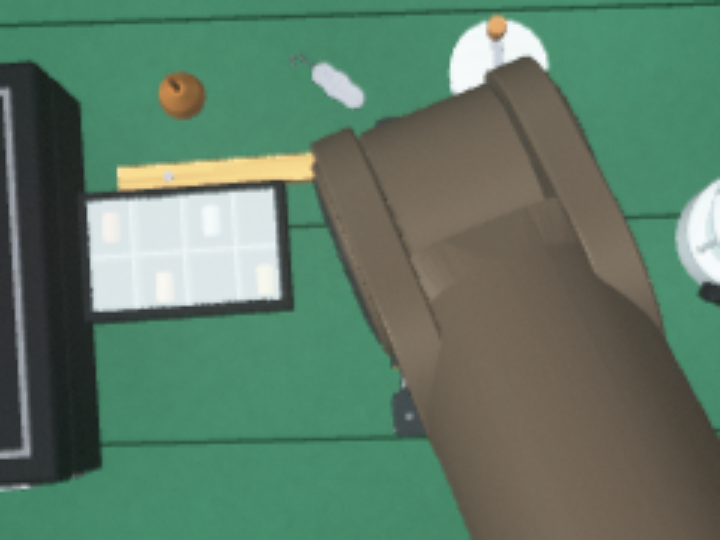

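View pics/t9z.png

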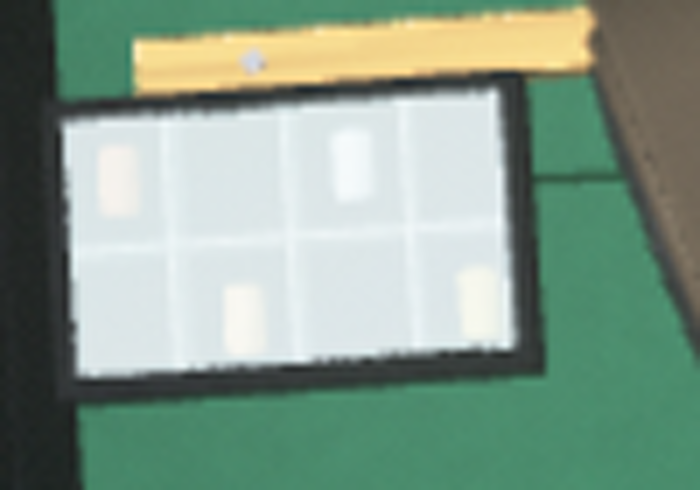

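The case looks flush on both sides (crop edge on the batten and against the black box side). With plenty of time left, I'll finish with a light seating press toward the batten.

```bash
python3 - <<'E'
from h import *
x,y=b2w(.53,.10)
go((x,y,.15),0.0495+np.pi/2)
E
```

```text
lin cm [-15.     2.92  -3.62] twist deg [-1.400e-01  8.947e+01  7.000e-02]
```

Request:
{"api": "carry_out", "payload": {"plan": [{"linear": [0,0,0],"twist": [0,7,0],"jaw": 130},{"linear": [0,0,0],"twist": [0,14,0],"jaw": 130},{"linear": [0,0,-1],"twist": [0,21,0],"jaw": 130},{"linear": [0,0,-2],"twist": [0,28,0],"jaw": 130},{"linear": [0,0,-3],"twist": [0,35,0],"jaw": 130},{"linear": [0,0,-4],"twist": [0,42,0],"jaw": 130},{"linear": [0,0,-4],"twist": [0,49,0],"jaw": 130},{"linear": [0,0,-4],"twist": [0,56,0],"jaw": 130}]}}

```text
clock: 11.2
position: [0.5291, -0.0196, 0.1779]
eef_rot: [-0.22, 0.672, -0.672, 0.22]
ft_force: [0.7, 0.5, 0.4]
gripper_width: 0.0452
```

```bash
python3 - <<'E'
from h import *
s=arm.state();print(s['position'],w2b(*s['position'][:2]))
x,y=b2w(.53,.10)
go((x,y,.15),0.0495+np.pi/2)
E
```

```text
[ 0.52905793 -0.01963937  0.17792528] [ 0.52743815 -0.04579299]
lin cm [ -8.24   2.8  -12.03] twist deg [ 0.04 33.41 -0.04]
```

Request:
{"api": "carry_out", "payload": {"plan": [{"linear": [0,0,0],"twist": [0,7,0],"jaw": 130},{"linear": [0,0,0],"twist": [0,14,0],"jaw": 130},{"linear": [0,0,0],"twist": [0,21,0],"jaw": 130},{"linear": [0,0,0],"twist": [0,28,0],"jaw": 130},{"linear": [-2,1,-3],"twist": [0,33.4,0],"jaw": 130},{"linear": [-4.2,2,-6],"twist": [0,33.4,0],"jaw": 130},{"linear": [-6.2,2.5,-9],"twist": [0,33.4,0],"jaw": 130},{"linear": [-8.2,2.8,-12],"twist": [0,33.4,0],"jaw": 130}]}}

```text
clock: 11.87
position: [0.5232, 0.1271, 0.1491]
eef_rot: [-0.02, 0.707, -0.706, 0.019]
ft_force: [1.2, 0.1, -0.6]
gripper_width: 0.0453
```

Request:
{"api": "carry_out", "payload": {"plan": [{"linear": [0,0,0],"twist": [0,0,0],"jaw": 130},{"linear": [0,0,0],"twist": [0,0,0],"jaw": 130}]}}

```text
clock: 12.03
position: [0.5232, 0.1284, 0.1496]
eef_rot: [-0.021, 0.707, -0.706, 0.021]
ft_force: [0.5, -1.3, 0.8]
gripper_width: 0.0448
```

```bash
python3 - <<'E'
from h import *
s=arm.state();print(s['clock'],s['position'],w2b(*s['position'][:2]),s['joint_pos'])
x,y=b2w(.535,.10)
go((x,y,.018),0.0495+np.pi/2)
E
```

```text
12.0333 [0.52320481 0.12836874 0.14963141] [0.5289156  0.10232344] [-0.06425209  0.40566385 -0.3637868   1.85645284  0.17630333  0.91050643
 -2.01974577]
lin cm [-0.61 13.16  0.27] twist deg [0.11 0.64 0.01]
```

Request:
{"api": "carry_out", "payload": {"plan": [{"linear": [-0.6,3,0.2],"twist": [0,0.5,0],"jaw": 130},{"linear": [-0.6,6,0.2],"twist": [0,0.5,0],"jaw": 130},{"linear": [-0.6,9,0.2],"twist": [0,0.5,0],"jaw": 130},{"linear": [-0.6,12,0.2],"twist": [0,0.5,0],"jaw": 130},{"linear": [-0.6,13.1,0.2],"twist": [0,0.5,0],"jaw": 130},{"linear": [-1.5,13.1,0.2],"twist": [0,0.5,0],"jaw": 130},{"linear": [-2.5,13.1,0.2],"twist": [0,0.5,0],"jaw": 130},{"linear": [-3.2,13.1,0.2],"twist": [0,0.5,0],"jaw": 130}]}}

```text
clock: 12.7
position: [0.5592, 0.1246, 0.0206]
eef_rot: [-0.015, 0.707, -0.707, 0.017]
ft_force: [1.3, -0.2, 0.0]
gripper_width: 0.0448
```

Request:
{"api": "carry_out", "payload": {"plan": [{"linear": [-0.15,0,0],"twist": [0,0,0],"jaw": 130},{"linear": [-0.3,0,0],"twist": [0,0,0],"jaw": 130},{"linear": [-0.4,0,0],"twist": [0,0,0],"jaw": 130}]}}

```text
clock: 12.95
position: [0.5609, 0.1247, 0.0197]
eef_rot: [-0.016, 0.707, -0.707, 0.017]
ft_force: [0.2, -1.4, -0.1]
gripper_width: 0.0448
```

```bash
python3 - <<'E'
from h import *
s=arm.state();print(s['clock'],s['position'],w2b(*s['position'][:2]),s['ft_force'])
x,y=b2w(.5665,.10)
go((x,y,.018),0.0495+np.pi/2)
E
```

```text
12.95 [0.56088983 0.12469646 0.01972172] [0.56637277 0.09679101] [ 0.15844787 -1.37291315 -0.14204981]
lin cm [-0.01  0.17 -0.32] twist deg [ 0.02 -0.23 -0.09]
```

Request:
{"api": "carry_out", "payload": {"plan": [{"linear": [-0.1,0,0],"twist": [0,0,0],"jaw": 130},{"linear": [-0.2,0,0],"twist": [0,0,0],"jaw": 130},{"linear": [-0.2,0,0],"twist": [0,0,0],"jaw": 130}]}}

```text
clock: 13.2
position: [0.561, 0.1247, 0.0188]
eef_rot: [0.017, -0.707, 0.707, -0.016]
ft_force: [-4.4, -0.4, 3.7]
gripper_width: 0.045
```

Request:
{"api": "carry_out", "payload": {"plan": [{"linear": [-0.1,0,0],"twist": [0,0,0],"jaw": 130},{"linear": [-0.25,0,0],"twist": [0,0,0],"jaw": 130},{"linear": [-0.25,0,0],"twist": [0,0,0],"jaw": 130}]}}

```text
clock: 13.45
position: [0.5611, 0.1247, 0.0183]
eef_rot: [0.019, -0.706, 0.707, -0.015]
ft_force: [-12.6, -0.7, 10.1]
gripper_width: 0.0452
```

Firmly seated: 12.6 N with no movement. I'll back straight off and clear the view.

Request:
{"api": "carry_out", "payload": {"plan": [{"linear": [0.5,0,0],"twist": [0,0,0],"jaw": 130},{"linear": [2.5,0,0],"twist": [0,0,0],"jaw": 130},{"linear": [4,-3,0],"twist": [0,0,0],"jaw": 130},{"linear": [5,-7,0],"twist": [0,0,0],"jaw": 130},{"linear": [7,-10,1],"twist": [0,0,0],"jaw": 130},{"linear": [9,-13,2],"twist": [0,0,0],"jaw": 130},{"linear": [11,-15,3],"twist": [0,0,0],"jaw": 130},{"linear": [13,-17,5],"twist": [0,0,0],"jaw": 130}]}}

```text
clock: 14.12
position: [0.4368, 0.0702, 0.1904]
eef_rot: [-0.016, 0.707, -0.707, 0.018]
ft_force: [0.4, -0.5, 0.3]
gripper_width: 0.0447
```

Request:
{"api": "carry_out", "payload": {"plan": [{"linear": [1,0,3],"twist": [0,0,0],"jaw": 130},{"linear": [2,0,7],"twist": [0,0,0],"jaw": 130},{"linear": [2,0,10],"twist": [0,0,0],"jaw": 130},{"linear": [2,0,12],"twist": [0,0,0],"jaw": 130},{"linear": [2,0,12],"twist": [0,0,0],"jaw": 130},{"linear": [2,0,12],"twist": [0,0,0],"jaw": 130}]}}

```text
clock: 14.62
position: [0.4228, -0.053, 0.189]
eef_rot: [0.015, -0.707, 0.707, -0.016]
ft_force: [-0.2, 0.8, 1.2]
gripper_width: 0.0451
```

```bash
python3 chk.py t10; python3 - <<'E'
from h import *
p,d=arm.grab_frame('scene');cv2.imwrite('pics/s10.png',p)
cv2.imwrite('pics/s10z.png',cv2.resize(p[210:310,290:450],None,fx=5,fy=5,interpolation=cv2.INTER_CUBIC))
E
```

```text
14.6167 [ 0.42283791 -0.05299812  0.18896515] [ 0.41969765 -0.07385513] [-0.15408403  0.82496566  1.19823701] [ 0.27100733  0.17501139 -0.30879688  2.06116697  0.0674247   0.91321308
 -1.60247832]
2953 ((0.6117331385612488, 0.17219772934913635), (0.11728758364915848, 0.16150778532028198), 2.7586519718170166)
[[0.561  0.2226]
 [0.5608 0.061 ]
 [0.678  0.0609]
 [0.6783 0.2224]]
```

View pics/t10.png

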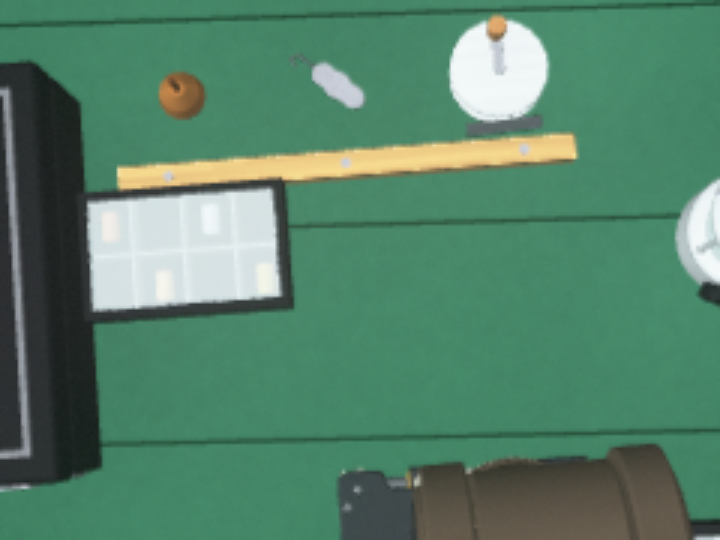

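View pics/t10z.png

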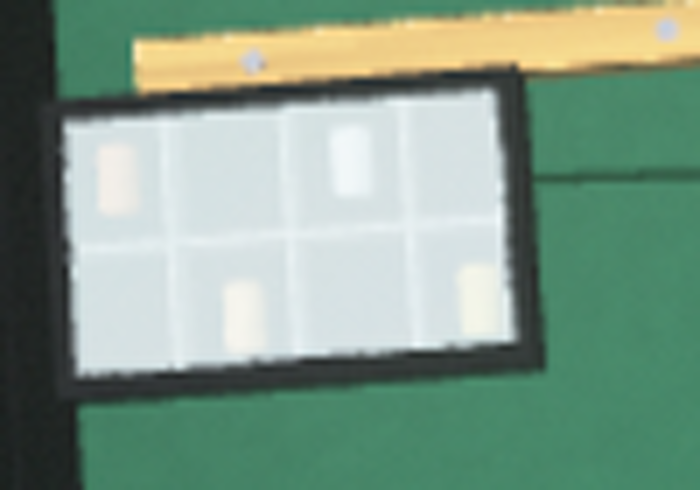

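View pics/s10.png

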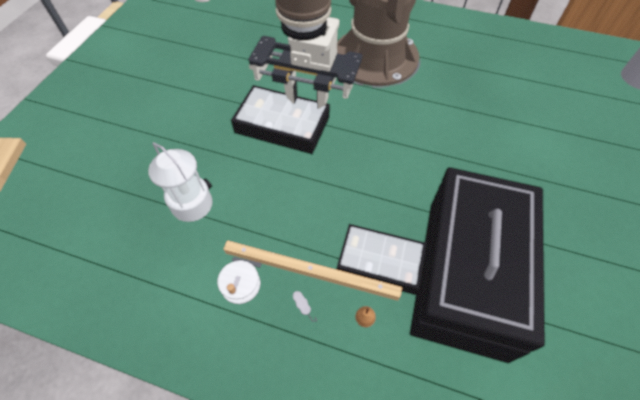

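View pics/s10z.png

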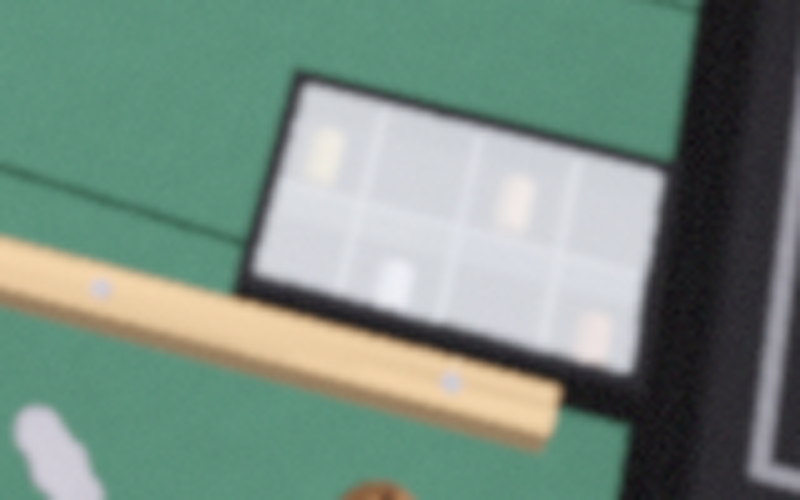

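Top view: the case is in the corner, with the bystanders where they were. The last press turned it very slightly, so I'll measure the angles precisely.

```bash
cat > ang.py <<'E'
from h import *
ps=[arm.grab_frame('top')[0].astype(float) for _ in range(3)]
p=np.mean(ps,0); g=p.mean(2)
def line_cols(us,v0f,img,sign,half=5):
    pts=[]
    for u in us:
        v0=v0f(u);vs=np.arange(int(v0)-half,int(v0)+half+1);c=img[vs,u];dd=np.diff(c)*sign
        k=np.argmax(dd)
        if 0<k<len(dd)-1:
            a,b,e=dd[k-1:k+2];off=.5*(a-e)/(a-2*b+e) if (a-2*b+e)!=0 else 0
            pts.append((u,vs[k]+.5+off))
    return np.array(pts)
def fit(pts,z,name,col=True):
    W=np.array([w2b(*ray('top',q,z)[:2]) for q in pts])
    i,j=(1,0) if col else (0,1)
    c=np.polyfit(W[:,i],W[:,j],1);r=W[:,j]-np.polyval(c,W[:,i]);k=abs(r)<2.5*np.std(r)+1e-6;c=np.polyfit(W[k,i],W[k,j],1)
    print(name,len(pts),'slope',round(c[0],4),'range',np.round([W[:,i].min(),W[:,i].max()],3),'val ends',np.round(np.polyval(c,[W[:,i].min(),W[:,i].max()]),4),'rms',round(r[k].std(),5))
B=p[...,0]
R=p[...,2]
# image coordinates from zoom: u=210+x/7, v=140+y/7
L=lambda x1,y1,x2,y2:(lambda u:np.interp(u,[210+x1/7,210+x2/7],[140+y1/7,140+y2/7]))
fit(line_cols(range(222,280),L(60,118,500,88),g,+1,3),.036,'lid far edge')
fit(line_cols(range(222,282),L(75,375,515,345),g,-1,3),.036,'lid near edge')
fit(line_cols(range(223,283),L(75,403,545,370),p[...,1],+1,3),.036,'case near edge (rim/green)')
fit(line_cols(range(231,281),L(135,92,500,72),R,-1,3),.022,'batten/case far edge @.022')
fit(line_cols(range(231,281),L(135,92,500,72),R,-1,3),.036,'batten/case far edge @.036')
fit(line_cols(range(290,375),lambda u:np.interp(u,[285.3,382],[150.5,143.2]),R,-1,3),.022,'batten near edge free')
fit(line_cols(range(232,378),lambda u:np.interp(u,[229,381.5],[145.7,134.8]),R,+1,3),.022,'batten far edge')
# vertical edges: transpose
def rows(vs,u0f,img,sign,half=3):
    q=line_cols(vs,u0f,img.T,sign,half);return q[:,::-1]
fit(rows(range(155,190),lambda v:np.interp(v,[152,189],[210+500/7,210+515/7]),g,-1),.036,'lid right',False)
fit(rows(range(159,192),lambda v:np.interp(v,[157,193],[210+62/7,210+75/7]),g,+1),.036,'lid left',False)
fit(rows(range(153,192),lambda v:np.interp(v,[151,192],[210+523/7,210+543/7]),p[...,1],+1),.036,'case right',False)
fit(rows(range(200,250),lambda v:np.interp(v,[200,246],[190+92/3,190+101/3]),p[...,1],+1),.0,'tb bottom edge',False)
E
python3 ang.py
```

```text
lid far edge 58 slope 0.0022 range [0.072 0.205] val ends [0.6701 0.6704] rms 0.00021
lid near edge 60 slope -0.0023 range [0.073 0.21 ] val ends [0.5856 0.5853] rms 0.00038
case near edge (rim/green) 60 slope 0.0017 range [0.071 0.209] val ends [0.5749 0.5752] rms 0.00021
batten/case far edge @.022 50 slope 0.0016 range [0.07  0.186] val ends [0.6801 0.6803] rms 0.00026
batten/case far edge @.036 50 slope 0.0016 range [0.069 0.183] val ends [0.6777 0.6779] rms 0.00026
batten near edge free 85 slope 0.0021 range [-0.151  0.047] val ends [0.6773 0.6777] rms 0.0006
batten far edge 146 slope 0.002 range [-0.16   0.183] val ends [0.6974 0.6981] rms 0.00036
lid right 34 slope 0.0021 range [0.587 0.664] val ends [0.0681 0.0683] rms 0.00042
lid left 33 slope -0.0056 range [0.591 0.666] val ends [0.2141 0.2137] rms 0.0004
case right 39 slope -0.0007 range [0.579 0.668] val ends [0.0582 0.0581] rms 0.00035
tb bottom edge 48 slope -0.0011 range [0.458 0.572] val ends [0.2222 0.2221] rms 0.00047
```

The case is parallel to the batten within 1 mrad, and their edges coincide (0.6778 vs 0.6777). Last, I'll check the bystanders against the first picture and hand in.

```bash
python3 - <<'E'
from h import *
a=cv2.imread('pics/top0.png');p,_=arm.grab_frame('top')
for n,(u0,u1,v0,v1) in dict(float=(238,264,108,132),lure=(285,318,105,128),reel=(336,380,92,136),lantern=(410,478,135,198)).items():
    A=a[v0:v1,u0:u1].astype(np.float32).mean(2);B=p[v0:v1,u0:u1].astype(np.float32).mean(2)
    print(n,cv2.phaseCorrelate(A,B),abs(A-B).mean())
print(arm.state()['clock'],arm.state()['ft_force'])
print(arm.job_done())
E
```

```text
float ((0.5769204678297282, -0.0002655453753419579), 0.9530423431668753) 5.56891
lure ((-0.020861414746132567, -0.0013903791259917142), 0.9923372554282347) 5.5876155
reel ((0.5378261637383837, 0.5020747211706542), 1.024844837070983) 4.785125
lantern ((0.016708984416403894, 0.01988567120231366), 1.0069608616953094) 5.161298
14.9167 [ 0.03747499  0.06714779 -0.56351661]
the job is handed in; nothing more can be done
None
```

The lure case is in the corner, its long side flat along the batten and its short end against the tackle box. I handed the job in at 14.9 s of the 51 s allowed. I picked the smaller of the two look-alike cases (it measured 160 × 100 mm). I pushed it square onto the batten, then along the batten to the box, and finished with a light press against the batten. It was never gripped or lifted.

**Last checks**
- **Batten side:** the case is parallel to the batten within about 1 mrad. Its far edge and the batten's near side agree to 0.1 mm, inside the roughly 2 mm calibration. The final press reached 12.6 N with no more movement.
- **Tackle-box end:** the push stopped at about 12 N with the case not moving, so it was in contact then. The final press towards the batten came after that and turned the case a few mrad, and I did not push this end again. The images (black on black, with estimates 2–3 mm apart) can't rule out a very small gap there.
- **Bystanders:** nothing visibly moved between the first and last top views. The lure and lantern showed no shift. The image comparison gave about half a pixel (roughly 1 mm) for the float and the reel. I think that comes from the comparison method, since the arm was never seen near either, but I did not check further.
- **Robot:** it was clear of everything at hand-in, and the highest force reading I saw on any axis was about 14 N.

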